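# Close the plant press evenly with the wing-nut key

## Robot

A 6-joint arm with a two-finger parallel gripper is mounted at the origin on the work surface. World frame = base frame: x ahead of the robot, y to its left, z up, the work surface at z = 0. Lengths are in m, angles in rad, forces in N, time in s.
With the tool pointing down it reaches from about 0.2 to 0.875 m from the base axis. Payload 3.4 kg.
Tool frame: the origin (TCP) lies between the finger pads; the fingertips stand 25 mm ahead of it and the grasp point (between the pads) lies 6 mm ahead of it (r.nose_length is the z of the fingertips in the tool frame, in m); z points along the fingers, x is the direction in which the jaws open and shut, and the axes are right-handed (so a half turn about z gives the same grasp; the last joint's range is limited). The gripper opens to 94 mm and grips with 3 to 60 N. Pads are 16 mm wide; open, the fingers measure 119 mm over their backs; the gripper's body (75 mm by 177 mm) begins 78 mm behind the grasp point.
Start: joints at [-1.359, 0.276, 1.505, -0, 1.361, -0.121], TCP at [0.188, -0.543, 0.208] pointing down, gripper open.
Joint ranges: [-2.89, 2.89], [-0.75, 2.08], [0.22, 2.7], [-1.18, 4.32], [0.11, 2.71], [-2.7, 2.7]. Speed limits (rad/s): [2.57, 2.57, 3.14, 3.14, 3.14, 3.14].

## Interface

Orientations are given as a unit quaternion [w, x, y, z].
In Python, from plant import r, gripper_to, inverse_kinematics, vision, models, telemetry gives the robot as it stands. Calls block until the motion is done:
- r.move_to(position, orientation): joint-space move of the TCP to a pose.
- r.move_l(position, rot=None, vel=0.15, guard=None): straight line of the TCP; rot=None keeps the orientation; vel is the mean speed in m/s. With guard (N) it stops when the force on the tool has changed by that much, and returns True; else False.
- r.movej(angles): joint-space move.
- gripper_to(opening, f_grip=None): finger opening in m; f_grip is the grip in N (None keeps the last); returns when the fingers have stopped.
- r.hold(seconds).
- inverse_kinematics(position, orientation): joint angles nearest the present ones, or None.
- vision.snapshot(name): name is "scene" or "top"; returns the picture (400x640x3 uint8, red, green, blue); there is no depth.
- vision.get_calibration(name): a dict with "fx", "fy", "cx", "cy" (pixels), "position" and "orientation" of the camera in the world. Camera axes: x right, y down, z forward; pixel columns grow to the right and rows downward; lengths in m; the calibration is good to about 2 mm. A picture is of the moment at which its call begins. get_calibration takes no time and is no camera call.
A pose or a line that the arm cannot do raises r.PlanningError and nothing moves.
- r.sign_off(): hands the job in, once; it reports no verdict.
Trained networks look in the newest picture that a camera, given by its name, has taken for a name from the list of things; names that differ only in an ending like _2 or _b are one class to them, and where a whole thing is asked for, a point or a joint stands for the part that bears it (a point fixed in the world has none). Each returns a list of dicts, best first, with "score" (0 to 1); they miss things now and then, are a little off and sometimes report something else, mostly with a low value. They report only what shows in the picture. A call takes as long as a camera call. They do not tell look-alikes from the thing itself.
- models.boxes_of(thing, camera): "at" ([x, y, z] in m, in world coordinates, good to about 4 mm: the middle of the surface that is visible of it).
- models.regions_of(thing, camera): "pixels" (400x640 bool, what is visible of it).
- models.mark_of(thing, camera): "at" ([x, y, z] in m, in world coordinates, good to about 4 mm: a listed point, or the origin of a listed thing).
Readings, each from a call of its own:
- telemetry.current_t(): time.
- telemetry.current_joints(): joint angles.
- telemetry.current_dq(): joint speeds.
- telemetry.current_joint_efforts(): joint torques, N m.
- telemetry.current_ee_pos(): TCP position.
- telemetry.current_tool_rot(): TCP orientation.
- telemetry.current_wrist_force(): force on the tool from outside, world axes, zero at the start.
- telemetry.current_torque(): the same for the moment, N m.
- telemetry.current_opening(): finger opening in m.
Only numpy, scipy, OpenCV 4.12 (cv2) and the standard library are available. Lean on these libraries where they do the work, as an engineer would, in place of code of your own. Each camera call takes 0.05 s, during which the arm holds its last target. There are 200 camera calls.

## Task

Finish tightening the plant press with the yellow-gripped wing-nut key: turn the two red wing nuts, which sit across from each other, clockwise until their wings lie along the blue lines that point to the middle of the press, as the two dark nuts already do. So that the boards close evenly, first turn either red nut only about half its way and leave it there, then cross over and turn the other (half way or fully), and only then come back to finish; turn the nuts with the key alone, keeping the fingers off press and nuts, and at the end stand the key upright on the table and let go.

Things in the scene. Friction and masses are not known exactly. Their poses are not given: they have to be found in the camera images.
- key: Key, 0.28 kg, stands upright left or right of the press. Origin: centre of jaw tips, z up. Two steel jaws 42 tall, 7 (x) by 34 (y) mm at x +-20.5, slot along y; head to 52; yellow grip 52 (x) by 22 mm (y), height 84 to 124: grip across y. Wings go in the slot; from wings along its y the key turns 0.63 rad freely either way, then drives. A blue-gripped look-alike with round socket does not fit.
- press: Fixed plywood press 220 x 220 mm, any yaw. Origin: centre of underside, z up; board top 62 mm. Wing nuts at x, y = +-80: red (+80, +80) and (-80, -80) to tighten, dark ones done. Nut: 18 mm hub, wing 56 x 7 mm, 6 to 24 mm above the board, stud end at 25. Jaw tips should hang 5 to 8 mm over the board while turning. Blue lines run from each nut to the centre.
- nut_a (a joint): Red nut at (+80, +80) mm in the press frame: turn in rad, growing clockwise from above, starts at 0 to 0.25, tight at 1.2 with wings on the blue line; half way is about 0.6. At value q the wings lie along the press-frame angle pi/4 + 1.2 - q (counterclockwise from x). Friction 0.1 N m, stays where left, no stop at 1.2.
- nut_b (a joint): Red nut at (-80, -80) mm in the press frame; values, start, wing direction and friction as for nut_a.
Not all that is in view belongs to the job. What is shaped like the key but orange is not meant.

How it is judged:
On the way, in this order (a step that is already met when the one before it is completed fails the run):
1. with the key over the press, either red nut is turned about half way (0.35 to 0.9) while the other is still at its start (below 0.3) (height (world z) of key above 0.04 m and horizontal distance between key and press below 0.22 m and ((value of joint nut_a between 0.35 and 0.9 rad and value of joint nut_b below 0.3 rad) or (value of joint nut_b between 0.35 and 0.9 rad and value of joint nut_a below 0.3 rad))), for 0.1 s.
2. the red nut across is turned at least part way (both past 0.35) before the first has gone past 0.9 (value of joint each of nut_a, nut_b above 0.35 rad and height (world z) of key above 0.04 m), for 0.1 s.
3. both red nuts are tight (past 1.0) (value of joint each of nut_a, nut_b above 1 rad and height (world z) of key above 0.04 m), for 0.1 s.
At the end, for the whole second after the job is handed in: Both red nuts read 1.0 to 1.4 rad (wings within 11 degrees of the blue lines), and the key stands at rest on the table (underside below 12 mm height), upright within 10 degrees, released (value of joint nut_a between 1 and 1.4 rad and value of joint nut_b between 1 and 1.4 rad and height (world z) of key below 0.012 m and angle between key's own z axis and vertical below 0.17 rad and linear speed of key below 0.03 m/s); the robot touches nothing.
It fails at once if one red nut is turned past 0.9 while the other is still below 0.35 (the boards close crooked) ((value of joint nut_a above 0.9 rad and value of joint nut_b below 0.35 rad) or (value of joint nut_b above 0.9 rad and value of joint nut_a below 0.35 rad)).
It fails at once if the fingers push on the press or its nuts (over 3 N) (contact force between the fingers and press above 3 N).
It also fails if it takes over 61 s, if anything falls off the work surface, if the arm or the gripper's body presses on something with over 40 N, if the wrist force passes 120 N, or if a joint passes its speed limit or range.

## Working session

There is one attempt and no reset: what is moved stays moved. The work goes in short steps, each a Python script; the robot and the scene stay as the last script left them, time stands still between calls to the robot, and variables do not carry over. Pictures are saved under pics/ and viewed, about 8 in all and at most 12, crops included, and the job is handed in when it is done.

```bash
mkdir -p pics; ls; python3 - <<'E'
from plant import r, vision, models, telemetry
import cv2
for c in ("scene","top"):
    im=vision.snapshot(c); cv2.imwrite(f"pics/{c}0.png",im[:,:,::-1])
    k=vision.get_calibration(c); print(c,k)
    for t in ("key","press","nut_a"):
        for f in ("mark_of","boxes_of"):
            print(t,f,[(d["at"],round(d["score"],2)) for d in getattr(models,f)(t,c)])
print(telemetry.current_t(), r.nose_length, telemetry.current_tool_rot())
E
```

```text
pics
scene {'fx': 423.1016707986705, 'fy': 423.1016707986705, 'cx': 319.28615412244176, 'cy': 199.5214611080693, 'position': array([1.11199207, 0.33955537, 0.93247557]), 'orientation': array([-0.15639652,  0.45715244,  0.82918558, -0.2810748 ])}
key mark_of [([0.4292, -0.2596, 0.0001], 0.9), ([0.5071, -0.3242, -0.001], 0.84)]
key boxes_of [([0.5119, -0.3193, 0.0846], 0.93), ([0.4445, -0.2537, 0.0527], 0.89)]
press mark_of [([0.5621, -0.0213, -0.001], 0.98)]
press boxes_of [([0.5831, -0.0079, 0.0609], 0.93)]Traceback (most recent call last):
  File "<stdin>", line 8, in <module>
ValueError: it knows: key, press
```

```bash
python3 - <<'E'
from plant import r, vision, models, telemetry
import cv2
c="top"
im=vision.snapshot(c); cv2.imwrite(f"pics/{c}0.png",im[:,:,::-1])
k=vision.get_calibration(c); print(c,k)
for t in ("key","press"):
    for f in ("mark_of","boxes_of"):
        print(t,f,[(d["at"],round(d["score"],2)) for d in getattr(models,f)(t,c)])
print(telemetry.current_t(), r.nose_length, telemetry.current_tool_rot())
E
```

```text
top {'fx': 508.50182554731015, 'fy': 508.50182554731015, 'cx': 322.7351752047352, 'cy': 196.6485301945847, 'position': array([0.32714394, 0.00998417, 1.48326458]), 'orientation': array([-0.05175189,  0.70504002, -0.70379674,  0.07007475])}
key mark_of [([0.4306, -0.2599, 0.0005], 0.82), ([0.5067, -0.3261, -0.0004], 0.8)]
key boxes_of [([0.4284, -0.2519, 0.1218], 0.59), ([0.501, -0.316, 0.1065], 0.56)]
press mark_of [([0.5599, -0.0222, 0.0027], 0.62)]
press boxes_of [([0.5616, -0.0215, 0.0642], 0.57)]
0.5 0.025 [-3.09309317e-06  8.14443283e-01 -5.80243172e-01 -1.22371511e-05]
```

View pics/scene0.png

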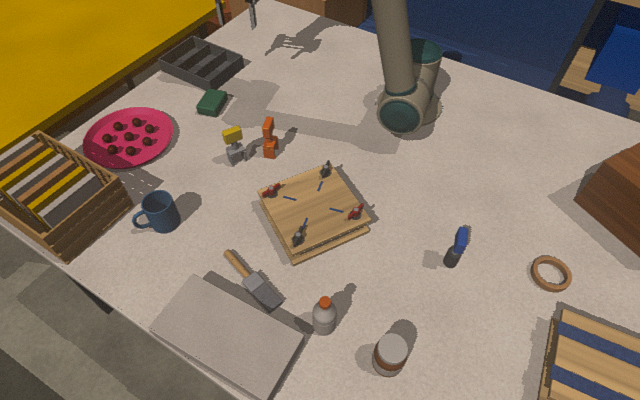

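View pics/top0.png

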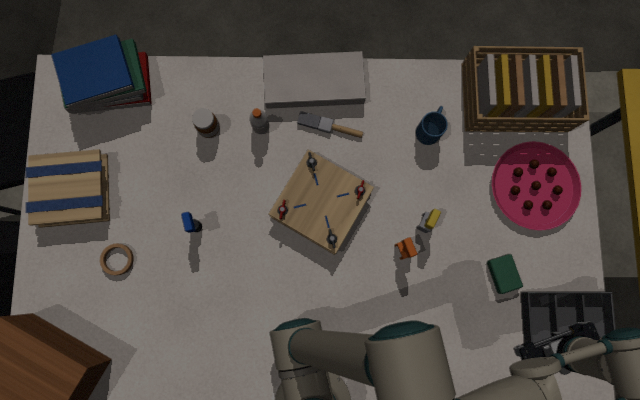

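The scene picture shows the yellow key at (233,140) beside the orange one at (270,135), and the press at (315,212) with red nuts at (272,190) and (356,212). In the top picture the yellow grip is at (433,217), the orange one at (406,248), and the red nuts at (283,210) and (361,190). Next I rectify the pictures to measure yaw and nut angles.

```bash
cat > h.py <<'E'
import numpy as np, cv2
from scipy.spatial.transform import Rotation as R
from plant import r, gripper_to, inverse_kinematics, vision, models, telemetry
def quat(q): return R.from_quat([q[1],q[2],q[3],q[0]])
def proj(c,P):
    k=vision.get_calibration(c); p=quat(k["orientation"]).inv().apply(np.atleast_2d(P)-k["position"])
    return np.c_[k["fx"]*p[:,0]/p[:,2]+k["cx"],k["fy"]*p[:,1]/p[:,2]+k["cy"]]
def rect(c,im,ctr,half,z,ppm=2000):
    """metric view of plane z: columns = -y... here column = x, row = -y (x right, y up)"""
    n=int(2*half*ppm); s=np.array([[0,0],[n,0],[n,n],[0,n]],np.float32)
    W=np.array([[ctr[0]-half+a/ppm,ctr[1]+half-b/ppm,z] for a,b in s])
    H=cv2.getPerspectiveTransform(proj(c,W).astype(np.float32),s)
    return cv2.warpPerspective(im,H,(n,n),flags=cv2.INTER_CUBIC)
def w2(px,ctr,half,ppm=2000): # pixel (col,row) -> world xy
    px=np.atleast_2d(px); return np.c_[ctr[0]-half+px[:,0]/ppm, ctr[1]+half-px[:,1]/ppm]
def hsvmask(im,name):
    h=cv2.cvtColor(im,cv2.COLOR_RGB2HSV); H,S,V=[h[...,i].astype(int) for i in range(3)]
    if name=="red": return ((H<6)|(H>170))&(S>130)&(V>50)
    if name=="yellow": return (H>20)&(H<34)&(S>130)&(V>90)
    if name=="blue": return (H>95)&(H<130)&(S>90)
def axis(P):
    """centroid and main axis (deg) of points, with sd along both axes"""
    m=P.mean(0); w,v=np.linalg.eigh(np.cov((P-m).T)); return m,np.degrees(np.arctan2(v[1,1],v[0,1]))%180,np.sqrt(w[::-1])
E
python3 - <<'E'
from h import *
C=np.array([.561,-.0215]); K=np.array([.507,-.325]); out=[]
for c in ("top","scene"):
    im=vision.snapshot(c)
    A=rect(c,im,C,.15,.086); B=rect(c,im,K,.1,.124); L=rect(c,im,C,.15,.062)
    out.append(np.hstack([cv2.resize(A,(400,400)),cv2.resize(B,(400,400))]))
    print(c,"top grip extent:")
    m=hsvmask(B,"yellow"); n,l,st,ce=cv2.connectedComponentsWithStats(m.astype(np.uint8))
    for i in range(1,n):
        if st[i,4]>300: print(" yellow",st[i,4],axis(w2(np.argwhere(l==i)[:,::-1],K,.1)))
    for col,img in (("red",A),("blue",L)):
        m=hsvmask(img,col); n,l,st,ce=cv2.connectedComponentsWithStats(m.astype(np.uint8))
        for i in range(1,n):
            if st[i,4]>250: print(" ",col,st[i,4],axis(w2(np.argwhere(l==i)[:,::-1],C,.15)))
    g=models.regions_of("press",c)
    M=rect(c,g[0]["pixels"].astype(np.uint8)*255,C,.17,.062)>127
    (cx,cy),(w,h),a=cv2.minAreaRect(np.argwhere(M)[:,::-1].astype(np.float32)); print(" press",w2((cx,cy),C,.17),w/2,h/2,a)
cv2.imwrite("pics/rect.png",np.vstack(out)[:600] if 0 else cv2.resize(np.vstack(out),(600,600))[:,:,::-1])
E
```

```text
top top grip extent:
 yellow 3894 (array([ 0.50786351, -0.32585298]), np.float64(152.48033971996364), array([0.01370513, 0.0058698 ]))
  red 1100 (array([0.53515273, 0.08646182]), np.float64(167.76189360991842), array([0.01551776, 0.00280097]))
  red 1150 (array([ 0.59209087, -0.13066913]), np.float64(163.237938766118), array([0.01519308, 0.00304568]))
  blue 493 (array([0.54897363, 0.0390568 ]), np.float64(104.41046019307247), array([0.00936557, 0.00110187]))
  blue 464 (array([ 0.62619289, -0.00665733]), np.float64(15.634531766941137), array([0.00910928, 0.00106512]))
  blue 428 (array([ 0.50358645, -0.03881659]), np.float64(14.360519906109374), array([0.00941076, 0.00098346]))
  blue 456 (array([ 0.58097478, -0.08373684]), np.float64(104.67607233276142), array([0.00921267, 0.00105306]))
 press [[ 0.56345335 -0.02052058]] 228.0149688720703 222.5646514892578 30.48058319091797
scene top grip extent:
 yellow 10926 (array([ 0.52317353, -0.3118094 ]), np.float64(24.25699365020671), array([0.01707088, 0.01324059]))
  red 1774 (array([0.54556652, 0.08921139]), np.float64(171.438283764227), array([0.01577396, 0.00380769]))
  red 1806 (array([ 0.60192608, -0.12761434]), np.float64(167.1586811913778), array([0.01477116, 0.00493746]))
  blue 416 (array([0.55026322, 0.03858053]), np.float64(104.47098367109022), array([0.00953113, 0.00095355]))
  blue 316 (array([ 0.62631804, -0.00739082]), np.float64(14.84362691877729), array([0.00837437, 0.000841  ]))
  blue 331 (array([ 0.50493051, -0.03924924]), np.float64(14.411600328684386), array([0.00944198, 0.00081239]))
  blue 380 (array([ 0.58242368, -0.08423684]), np.float64(104.78434039883011), array([0.00946025, 0.00089616]))
 press [[ 0.5786627  -0.01066815]] 236.8902130126953 254.95555114746094 29.469425201416016
```

View pics/rect.png

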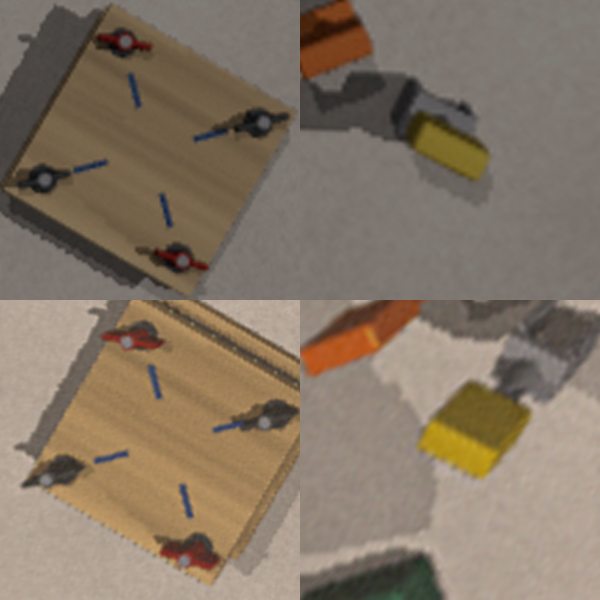

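The rectified pictures agree. The press centre is (0.565,-0.0225) and the red line direction is 104.6°. The red nuts are at (0.5365,0.0868), wings at 168°, and (0.5937,-0.1318), wings at 163°, so q is about 0.10 and 0.18. The key is at (0.5075,-0.3257) with its x axis at 152.5°. I'll grasp it now.

```bash
cat >> h.py <<'E'
N1=np.array([.5365,.0868]); N2=np.array([.5937,-.1318]); KEY=np.array([.5075,-.3257]); LINE=104.6; PLAY=np.degrees(.63)
def down(a):
    """tool down, tool x at angle a (deg) -> quaternion wxyz"""
    a=np.radians(a); x=np.array([np.cos(a),np.sin(a),0]); z=np.array([0,0,-1.]); 
    q=R.from_matrix(np.c_[x,np.cross(z,x),z]).as_quat(); return q[[3,0,1,2]]
def yaw(): 
    v=quat(telemetry.current_tool_rot()).apply([1,0,0]); return np.degrees(np.arctan2(v[1],v[0]))
def spin(a,step=15):
    """turn the tool about its own axis to tool-x angle a (deg), in small joint steps"""
    d=(a-yaw()+180)%360-180; n=max(1,int(np.ceil(abs(d)/step)))
    j=np.array(telemetry.current_joints())
    for i in range(1,n+1):
        t=j.copy(); t[5]=j[5]-np.radians(d)*i/n; r.movej(t)
def say(s=""): print(s,"t %.1f"%telemetry.current_t(),"p",np.round(telemetry.current_ee_pos(),4),"yaw %.1f"%yaw(),"F",np.round(telemetry.current_wrist_force(),1),"T",np.round(telemetry.current_torque(),2),"o %.4f"%telemetry.current_opening(),"q6 %.2f"%telemetry.current_joints()[5])
E
python3 - <<'E'
from h import *
gripper_to(.06,50)
r.move_to([*KEY,.21],down(-117.5)); say("above")
print("stopped",r.move_l([*KEY,.110],vel=.12,guard=8)); say("at")
gripper_to(0.0,50); say("grip")
r.move_l([*KEY,.26],vel=.15); say("up")
im=vision.snapshot("scene"); cv2.imwrite("pics/g.png",cv2.resize(im[60:260,150:410],(780,600))[:,:,::-1])
E
```

```text
above t 2.8 p [ 0.507  -0.3263  0.21  ] yaw -117.5 F [-0.  -0.  -0.4] T [ 0.04  0.   -0.04] o 0.0599 q6 1.36
stopped False
at t 3.8 p [ 0.5079 -0.3263  0.1107] yaw -117.5 F [ 0.5 -0.6 -0.6] T [ 0.1   0.02 -0.07] o 0.0597 q6 1.36
grip t 4.5 p [ 0.5075 -0.3258  0.1101] yaw -117.5 F [-0.7 -0.6  0.5] T [ 0.05  0.05 -0.09] o 0.0216 q6 1.36
up t 5.7 p [ 0.5069 -0.3252  0.2588] yaw -117.5 F [ 0.2  0.8 -3.2] T [ 0.07 -0.01 -0.02] o 0.0214 q6 1.36
```

View pics/g.png

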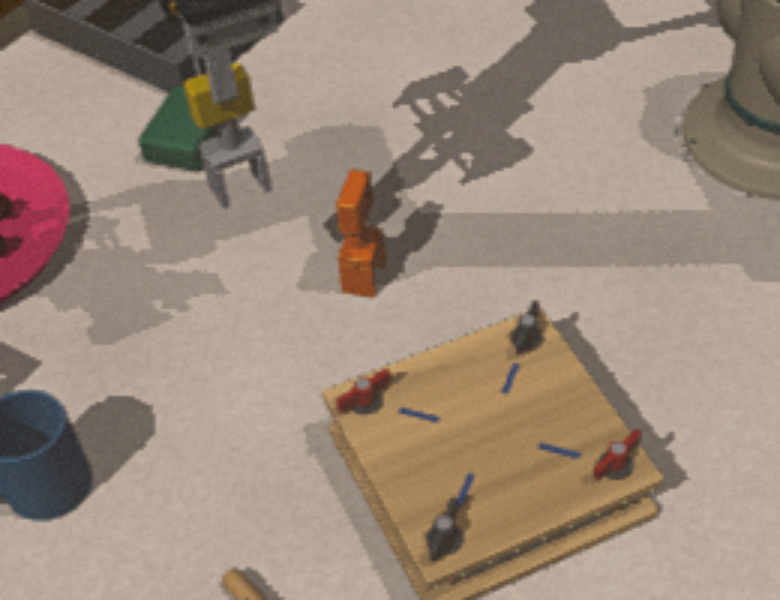

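The crop shows the key held upright by its yellow grip (220,95), the slot open downward and both red nuts clear. Next I turn the near nut, N2, half way.

```bash
cat >> h.py <<'E'
def redang(tag=None):
    C=np.array([.565,-.0225]); im=vision.snapshot("top"); A=rect("top",im,C,.16,.086)
    m=hsvmask(A,"red"); n,l,st,ce=cv2.connectedComponentsWithStats(m.astype(np.uint8))
    for i in range(1,n):
        if st[i,4]>250:
            c,a,s=axis(w2(np.argwhere(l==i)[:,::-1],C,.16)); d=(LINE+68.75-a+20)%180-20
            print(" red",np.round(c,4),"wing %.1f q %.2f"%(a,np.radians(d)),np.round(s*1e3,1))
    return A
def work(N,wing,q,back=18,lead=15):
    """insert over a nut with wings at angle `wing` (deg), turn the nut to q, back off, lift"""
    a0=wing-lead-180; a1=LINE+68.75-np.degrees(q)-PLAY-180
    r.move_to([*N,.26],down(a0)); say("above")
    hit=r.move_l([*N,.1785],vel=.1,guard=10); say("in, hit=%s"%hit)
    if hit: return False
    spin(a1); say("turned"); spin(a1+back); say("back")
    r.move_l([*N,.26],vel=.12); return True
E
python3 - <<'E'
from h import *
if work(N2,163.2,.62):
    p=[.58,-.3]; r.move_to([*p,.26],down(-78)); A=redang(); cv2.imwrite("pics/n2half.png",cv2.resize(A,(500,500))[:,:,::-1]); say()
E
```

```text
above t 6.8 p [ 0.5934 -0.1323  0.2596] yaw -31.9 F [ 0.2  0.5 -1.8] T [-0.03 -0.03  0.04] o 0.0215 q6 0.22
in, hit=False t 7.7 p [ 0.5942 -0.1321  0.1792] yaw -31.8 F [-0.1  0.1 -2.2] T [-0.01 -0.03 -0.05] o 0.0215 q6 0.22
turned t 9.0 p [ 0.5942 -0.1321  0.1792] yaw -77.9 F [ 1.   1.  -2.2] T [ 0.02 -0.02  0.04] o 0.0218 q6 1.03
back t 9.5 p [ 0.5942 -0.1322  0.1791] yaw -60.5 F [ 0.8 -0.6 -1.8] T [-0.05  0.01  0.02] o 0.0215 q6 0.72
 red [0.5223 0.0889] wing 156.6 q 0.29 [7.2 2.6]
 red [0.5503 0.0837] wing 166.8 q 0.11 [6.  2.4]
 red [ 0.5931 -0.1313] wing 138.3 q 0.61 [14.9  3.4]
 t 11.1 p [ 0.58   -0.2985  0.2595] yaw -77.9 F [-0.9  0.  -3.1] T [ 0.01 -0.01 -0.02] o 0.0219 q6 0.78
```

View pics/n2half.png

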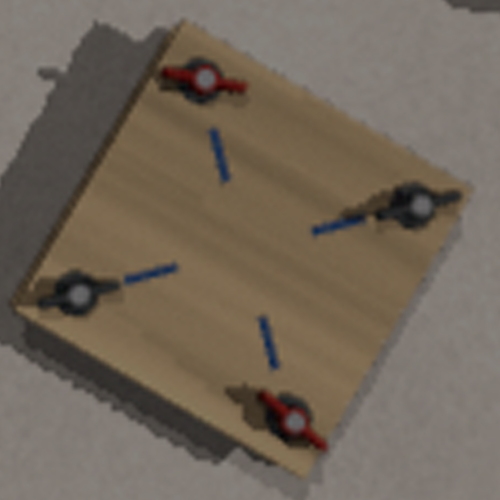

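The rectified view shows the near red nut at (293,423) turned to q≈0.61 and the far one at (204,79) still at its start (about 0.10). Next I turn N1 fully, then finish N2.

```bash
python3 - <<'E'
from h import *
if work(N1,167.8,1.2) and work(N2,138.3,1.2):
    r.move_to([*KEY,.26],down(-117.5)); A=redang(); cv2.imwrite("pics/full.png",cv2.resize(A,(500,500))[:,:,::-1]); say()
E
```

```text
above t 12.6 p [0.537  0.086  0.2601] yaw -27.3 F [ 0.1 -0.3 -2.3] T [ 0.03 -0.03  0.01] o 0.0217 q6 0.51
in, hit=False t 13.5 p [0.5371 0.0867 0.1791] yaw -27.2 F [-0.3 -0.2 -1.9] T [-0.06 -0.06 -0.06] o 0.0215 q6 0.51
turned t 15.6 p [0.5367 0.0867 0.1789] yaw -111.2 F [-0.4 -0.8 -2.1] T [-0.33  0.37 -0.03] o 0.0212 q6 1.97
back t 16.1 p [0.5369 0.0868 0.179 ] yaw -93.7 F [ 0.2 -0.2 -2.9] T [0.   0.04 0.01] o 0.0213 q6 1.67
above t 17.9 p [ 0.5933 -0.131   0.2592] yaw -56.7 F [-0.4  0.3 -2. ] T [ 0.02 -0.04  0.  ] o 0.0220 q6 0.66
in, hit=False t 18.9 p [ 0.5943 -0.1318  0.1793] yaw -56.7 F [-0.4  0.1 -2.4] T [ 0.    0.01 -0.05] o 0.0215 q6 0.66
turned t 20.2 p [ 0.594  -0.1319  0.1791] yaw -111.2 F [-0.4 -1.8 -2.5] T [-0.2   0.3   0.03] o 0.0217 q6 1.61
back t 20.8 p [ 0.5941 -0.1317  0.1791] yaw -93.7 F [-0.1  1.  -2.6] T [ 0.03  0.01 -0.06] o 0.0217 q6 1.30
 red [0.5364 0.0862] wing 105.9 q 1.18 [14.7  3.6]
 red [ 0.5932 -0.1315] wing 105.1 q 1.19 [14.9  3.5]
 t 22.5 p [ 0.5082 -0.3241  0.2598] yaw -117.4 F [ 0.4  0.2 -2.3] T [ 0.03 -0.01  0.02] o 0.0217 q6 1.36
```

View pics/full.png

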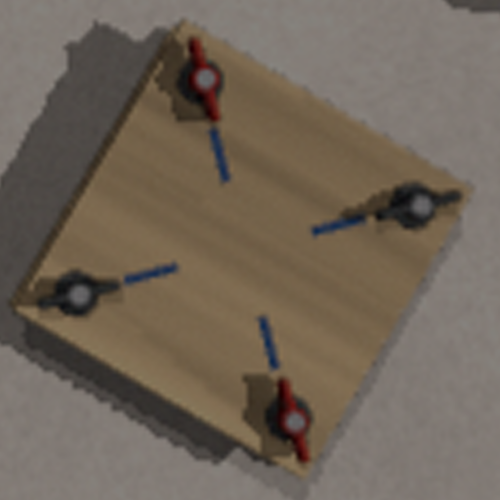

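Both red nuts, at (204,79) and (293,423), now lie on their blue lines (q≈1.18 and 1.19). I'll put the key back at its old place.

```bash
python3 - <<'E'
from h import *
r.move_l([*KEY,.125],vel=.12); r.hold(.2)
print("touch",r.move_l([*KEY,.107],vel=.03,guard=4)); say("down")
r.hold(.3); gripper_to(.05); say("open")
r.move_l([*KEY,.21],vel=.1); r.move_to([.3,-.5,.25],down(-90)); r.hold(.3); say("clear")
A=redang(); im=vision.snapshot("scene")
print([(np.round(d["at"],4),d["score"]) for d in models.mark_of("key","scene")])
cv2.imwrite("pics/end.png",cv2.resize(im[60:260,150:410],(780,600))[:,:,::-1])
E
```

```text
touch True
down t 24.5 p [ 0.5071 -0.3258  0.11  ] yaw -117.5 F [-0.8 -0.1  4.4] T [0.02 0.1  0.01] o 0.0218 q6 1.36
open t 25.4 p [ 0.5065 -0.325   0.109 ] yaw -117.5 F [-1.3  0.1  0.4] T [ 0.06 -0.   -0.04] o 0.0498 q6 1.36
clear t 27.9 p [ 0.3008 -0.4994  0.2499] yaw -89.9 F [-0.9  0.4 -0.3] T [0.04 0.08 0.  ] o 0.0500 q6 0.42
 red [0.5366 0.0861] wing 105.7 q 1.18 [14.7  3.6]
 red [ 0.5934 -0.1311] wing 105.3 q 1.19 [14.9  3.5]
[(array([ 0.5072, -0.3261, -0.0044]), 0.82), (array([ 0.4329, -0.2588, -0.001 ]), 0.73)]
```

View pics/end.png

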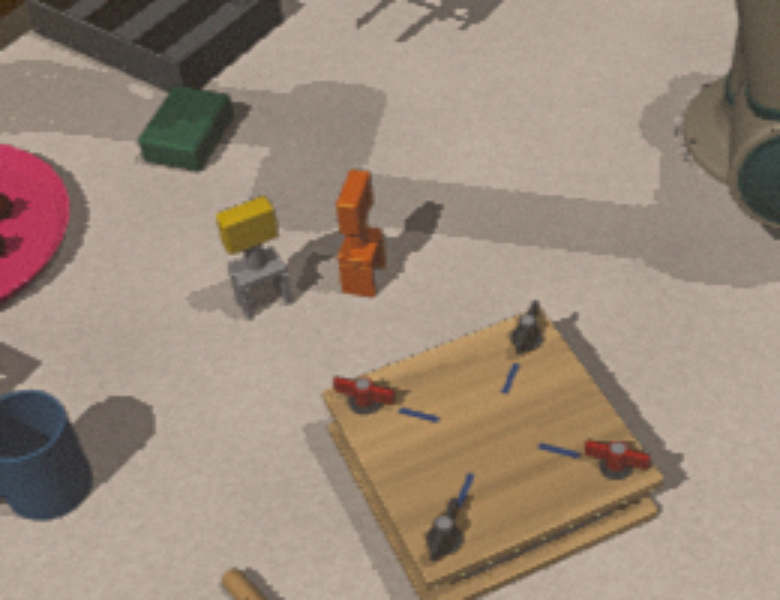

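The key stands upright at (252,255), released, and the orange one is untouched. Both red nuts are on their lines, and the arm is clear.

```bash
python3 -c "
from plant import r
print(r.sign_off())"
```

```text
the job is handed in; nothing more can be done
None
```

The press is tightened and the job is handed in; the robot's clock read about 28 s of the 61 s allowed. I turned the near red nut half way (camera read 0.61 rad), crossed over and turned the far one fully, then came back and finished the near one.

- **Nuts:** the last overhead picture read 1.18 rad on the far nut and 1.19 rad on the near one. Both are inside the 1.0 to 1.4 band, with the wings on the blue lines.
- **Key:** it stands upright and released at about (0.507, -0.326), back in its starting place, and the arm is clear of it.
- **Forces:** none of the wrist readings I printed was above about 5 N, and the key met nothing on its way down over the nuts.

No check failed or disagreed. The sign-off gives no verdict.

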